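# Free an empty reel: raise the drag arm and pry the E-clip off its spindle

## Robot

A 6-joint arm with a two-finger parallel gripper is mounted at the origin on a cart in front of the work surface, level with it; the furniture and walls round the work are solid. World frame = base frame: x ahead of the robot, y to its left, z up, the work surface at z = 0. Lengths are in mm, angles in rad, forces in N, time in s.
With the tool pointing down it reaches from about 325 to 900 mm from the base axis. Payload 6.1 kg.
Tool frame: the origin (TCP) lies on the centre line of the jaws, within the pads' length; the fingertips stand 8 mm ahead of it and the grasp point (between the pads) lies 11 mm behind it (env.tip_extent is the distance from the TCP to the fingertips, in mm); z points along the fingers, y is the line along which they close (so a half turn about z gives the same grasp; the last joint's range is limited). The gripper opens to 85 mm and grips with 20 to 120 N. Pads are 22 mm wide; open, the fingers measure 114 mm over their backs; the gripper's body (76 mm by 85 mm) begins 54 mm behind the grasp point. The pads swing forward as they close: fully open they stand 13 mm farther back than shut.
Start: joints at [-1.274, 0.22, 1.526, -0, 1.395, -0.126], TCP at [256.439, -569.96, 239.3] pointing down, gripper open.
Joint ranges: [-2.98, 2.98], [-0.91, 2.08], [0.09, 2.57], [-1.24, 4.39], [0.2, 2.65], [-2.68, 2.68]. Speed limits (rad/s): [2.57, 2.57, 3.01, 3.14, 3.14, 3.14].

## Interface

Orientations are given as a rotation vector (axis times angle).
In Python, from cell import env gives the robot as it stands. Calls block until the motion is done:
- env.movep(position, orientation): joint-space move of the TCP to a pose.
- env.move_straight(position, velocity=150, rot=None, contact_N=None): straight line of the TCP; rot=None keeps the orientation; velocity is the mean speed in mm/s. With contact_N (N) it stops when the force on the tool has changed by that much, and returns True; else False.
- env.movej(angles): joint-space move.
- env.gripper_to(opening, squeeze=None): finger opening in mm; squeeze is the grip in N (None keeps the last); returns when the fingers have stopped.
- env.wait(seconds).
- env.inverse_kinematics(position, orientation): joint angles nearest the present ones, or None.
- env.snapshot(name): name is "scene" or "top"; returns the picture (400x640x3 uint8, blue, green, red); there is no depth.
- env.camera_model(name): a dict with "K" (3x3 intrinsics, pixels), "k1" (the pictures are not rectified: a ray, as slopes to the right and down, at radius r is drawn at 1 + k1 r^2 times it, then the intrinsics apply), "view" (4x4, takes a point from world to camera coordinates). Camera axes: x right, y up, looking along -z (the intrinsics and any distortion apply to the point x, -y, -z); pixel columns grow to the right and rows downward; lengths in mm; the calibration is good to about 2 mm. A picture is of the moment at which its call begins. camera_model takes no time and is no camera call.
A pose or a line that the arm cannot do raises env.IKError and nothing moves.
- env.sign_off(): hands the job in; it is judged then, once.
Readings, each from a call of its own:
- env.read_time(): time.
- env.read_qpos(): joint angles.
- env.read_joint_velocities(): joint speeds.
- env.read_joint_torque(): joint torques, N m.
- env.read_position(): TCP position.
- env.read_tcp_rot(): TCP orientation.
- env.read_ft_force(): force on the tool from outside, world axes, zero at the start.
- env.read_torque(): the same for the moment, N m.
- env.read_grip_width(): finger opening in mm.
- env.read_grasp_force(): force on a finger pad.
Only numpy, scipy, OpenCV 4.12 (cv2) and the standard library are available. Lean on these libraries where they do the work, as an engineer would, in place of code of your own. Each camera call takes 0.05 s, during which the arm holds its last target. There are 200 camera calls.

## Task

The empty black reel on the small pay-off stand is to be changed: swing the stand's drag arm up off the reel until it stands about upright, then hook the E-clip out of the spindle's groove with the pick, not with the fingers, and draw it over the reel's front edge so that it ends up in the small hardware tray. The clip comes off only towards its closed back, which has turned somewhere to the front and must be felt or looked for; do not force the clip or dig the hook into the reel. Lay the pick down on the bench and leave everything else where it is.

Things in the scene. Friction and masses are not known exactly. Their poses are not given: they have to be found in the camera images.
- reel_stand: Pay-off stand fixed to the bench: grey base plate 120 x 88 x 10 mm, turned pedestal, upright steel spindle 25 mm in diameter and, at the back (+x), two dark hinge cheeks. Origin on the bench on the spindle's axis, z up; -x is its front, where the tray stands. The reel rests on the pedestal at z = 32 mm.
- spindle_top (a point): Centre of the spindle's top face, 72 mm above the bench. Below this 25 mm wide, 6 mm high head the spindle has a groove (floor 20 mm in diameter) from 66 down to 61.5 mm above the bench, in which the clip sits on the reel's upper face (62 mm above the bench). Pulled by its back gap the clip resists with 5 to 16 N, eases after 10 mm and is free after 22 mm, then follows the hook; pulled over 15 degrees askew it may jam, and the arm on the side where its back lies spreads more.
- drag_arm (a joint): Angle of the drag arm (rad): 0 lying forward over the spindle with its shoe on the reel, growing as its front end is raised; 1.57 is upright, stop at 1.75. Stiff hinge along the stand's y: it stays where it is left and takes 1 to 2 N at the tab to move. Lowered, it covers the clip, and its shoe (14 x 38 mm, just in front of the clip) bars the clip's way out.
- drag_arm_hinge (a point): Point on the hinge axis of the drag arm, in the arm's middle plane, 80 mm above the bench, 68 mm behind the spindle's axis.
- drag_arm_tab (a point): Centre of the steel thumb tab at the arm's free end: an upright plate 10 mm thick (along the stand's y), 22 mm long and 30 mm high when the arm lies down. It is 132 mm from the hinge along the arm and 12 mm above the line of the hinge; the arm is a bar 9 mm thick and 12 mm high. The shoe's front face is 12 mm behind the tab.
- reel: Empty black plastic reel, 90 mm in diameter and 30 mm high, turning freely on the spindle; flat flanges 3 mm thick, barrel 48 mm. Origin at the centre of its underside, z up along the spindle.
- clip_arm_l (a joint): Spread (rad) of one sprung arm of the dark steel E-clip (the arm clockwise from its back, seen from above), -0.03 at rest; both pass 0.1 as they ride over the spindle and spring back once it is off. The clip lies flat on the reel in the groove, centred on the spindle: 46 mm outside, 3 mm thick, band 4.5 mm wide at the back and 9 mm at the sides, a closed back, two arms with lips 135 degrees from the back. It comes off only towards its back.
- clip_arm_r (a joint): The same for the other arm, counter-clockwise from the back. The clip's pose is not given: its back points to the stand's front (-x) or up to 43 degrees to either side. Hook it there at 15.5 mm from the axis: a gap 6 mm deep, open from above, runs 14 mm between two 5 mm prongs 39 degrees either side of the back; the hook clears them within 20 degrees. Elsewhere the ring lets no hook in: the tip stops on it, 3 mm above the reel.
- pick: Hooked pick, 0.05 to 0.1 kg: wooden handle 95 mm long, 17 mm wide, 20 mm high, brass ferrule, 5 mm steel shank along +x and a 3.5 mm wire hook pointing down (-z). Origin at the centre of the handle's underside, x along the handle towards the hook, z up. It lies on the bench on the handle's flat, hook down.
- pick_tip (a point): Lowest point of the pick's hook: 120 mm from the handle's centre along the pick's x, 1 mm above the plane of the handle's underside. The shank's underside is 9.5 mm above it. The axis of the 3.5 mm wire stands over this point.
- pick_grip (a point): Centre of the pick's wooden handle, 10 mm above its underside.
- tray: Small open blue hardware tray with some screws, 65 x 100 mm, 26 mm high, walls and floor 2 mm, loose on the bench in front of the stand, its rear rim tucked a few millimetres under the reel's front edge. Origin at the centre of its underside, z up, long side along y.
- mouse: White computer mouse, 60 x 110 x 36 mm, bystander. Origin at the centre of its underside.
- hex_keys: Folding hex key set with a red body, 28 x 85 x 23 mm, bystander. Origin at the centre of its underside.
- solder_reel: Reel of solder wire, grey with black flanges, 66 mm in diameter, 42 mm high, standing flat at the left, bystander. Origin at the centre of its underside.
- tape_black: Roll of black tape lying flat, 72 mm in diameter, 19 mm high, bystander. Origin at the centre of its underside.

How it is judged (in metres and radians):
On the way, in this order (a step that is already met when the one before it is completed fails the run):
1. the drag arm has been swung up, at least 60 degrees (value of joint drag_arm above 1.05 rad), for 0.2 s.
2. the pick pulls the clip (over 2 N on its back) so that an arm of it spreads over the spindle, the drag arm up ((contact force between pick and clip_c1 above 2 N or contact force between pick and clip_c2 above 2 N or contact force between pick and clip_c3 above 2 N) and value of joint any of clip_arm_l, clip_arm_r above 0.08 rad and horizontal distance between clip_c2 and spindle_top below 0.041 m and value of joint drag_arm above 1.05 rad), for 0.04 s.
3. the clip has left the spindle (over 20 mm) (not (horizontal distance between clip_c2 and spindle_top below 0.041 m)), for 0.1 s.
At the end, for the whole second after the job is handed in: The drag arm stays raised at least 60 degrees; the clip lies in the tray (back and both arms within the walls, none more than about 1 cm above the rim), the tray upright on the bench; the pick lies at rest on the bench (value of joint drag_arm above 1.05 rad and x of clip_c2 in the frame of tray between -0.0325 and 0.0325 m and y of clip_c2 in the frame of tray between -0.05 and 0.05 m and z of clip_c2 in the frame of tray between 0 and 0.035 m and x of clip_arm_l_c1 in the frame of tray between -0.0325 and 0.0325 m and y of clip_arm_l_c1 in the frame of tray between -0.05 and 0.05 m and z of clip_arm_l_c1 in the frame of tray between 0 and 0.035 m and x of clip_arm_r_c1 in the frame of tray between -0.0325 and 0.0325 m and y of clip_arm_r_c1 in the frame of tray between -0.05 and 0.05 m and z of clip_arm_r_c1 in the frame of tray between 0 and 0.035 m and angle between tray's own z axis and vertical below 0.1 rad and height (world z) of tray below 0.01 m and height (world z) of pick_grip between 0 and 0.02 m and linear speed of pick below 0.03 m/s); the robot touches nothing.
It fails at once if the clip is touched with the fingers while it is still on the spindle ((contact force between the fingers and clip_c0 above 1 N or contact force between the fingers and clip_c1 above 1 N or contact force between the fingers and clip_c2 above 1 N or contact force between the fingers and clip_c3 above 1 N or contact force between the fingers and clip_c4 above 1 N) and horizontal distance between clip_c2 and spindle_top below 0.041 m).
It fails at once if the pick forces the clip or digs into the reel with more than 30 N (contact force between pick and reel above 30 N or contact force between pick and clip_c0 above 30 N or contact force between pick and clip_c1 above 30 N or contact force between pick and clip_c2 above 30 N or contact force between pick and clip_c3 above 30 N or contact force between pick and clip_c4 above 30 N or contact force between pick and clip_c5 above 30 N or contact force between pick and clip_c6 above 30 N).
It fails at once if a bystander (mouse, hex keys, solder reel or tape) is moved by more than 40 mm (distance of any of mouse, hex_keys, solder_reel, tape_black from where it was at the start of the episode above 0.04 m).
It also fails if it takes over 72 s, if anything falls off the work surface, if the arm or the gripper's body presses on something with over 40 N, if the wrist force passes 120 N, or if a joint passes its speed limit or range.

## Working session

There is one attempt and no reset: what is moved stays moved. The work goes in short steps, each a Python script; the robot and the scene stay as the last script left them, time stands still between calls to the robot, and variables do not carry over. Pictures are saved under pics/ and viewed, at most 10 in all, crops included, and the job is handed in when it is done.

```bash
ls; mkdir -p pics; python3 - <<'E'
from cell import env
import cv2
for n in("scene","top"):
    im=env.snapshot(n); cv2.imwrite(f"pics/{n}0.png",im)
    m=env.camera_model(n); print(n,m)
E
```

```text
pics
scene {'K': array([[437.62042101,   0.        , 318.9432715 ],
       [  0.        , 437.62042101, 203.46541677],
       [  0.        ,   0.        ,   1.        ]]), 'k1': -0.028166928782402453, 'view': array([[-9.53604888e-01, -3.00897033e-01,  9.93441436e-03,
         5.54494024e+02],
       [ 2.28100289e-01, -7.00573485e-01,  6.76141295e-01,
        -1.09158298e+02],
       [-1.96489122e-01,  6.47037687e-01,  7.36705000e-01,
        -1.09120233e+03],
       [ 0.00000000e+00,  0.00000000e+00,  0.00000000e+00,
         1.00000000e+00]])}
top {'K': array([[439.85259843,   0.        , 315.17183737],
       [  0.        , 439.85259843, 195.66062012],
       [  0.        ,   0.        ,   1.        ]]), 'k1': -0.03668116780646967, 'view': array([[-1.40608214e-02, -9.99898458e-01,  2.31683571e-03,
         1.22667976e+02],
       [ 9.95407394e-01, -1.37781646e-02,  9.47326928e-02,
        -5.52250272e+02],
       [-9.46911517e-02,  3.63821487e-03,  9.95500050e-01,
        -1.05026445e+03],
       [ 0.00000000e+00,  0.00000000e+00,  0.00000000e+00,
         1.00000000e+00]])}
```

View pics/scene0.png

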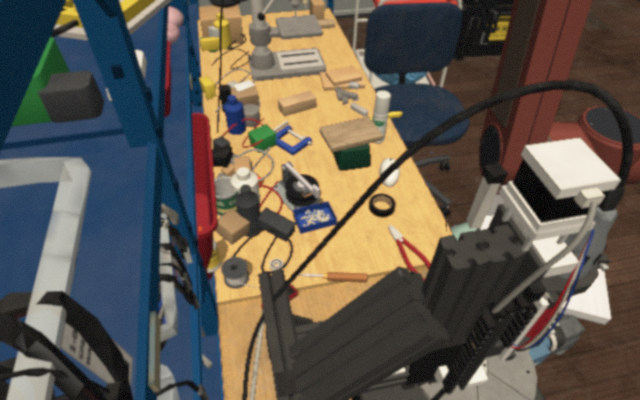

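View pics/top0.png

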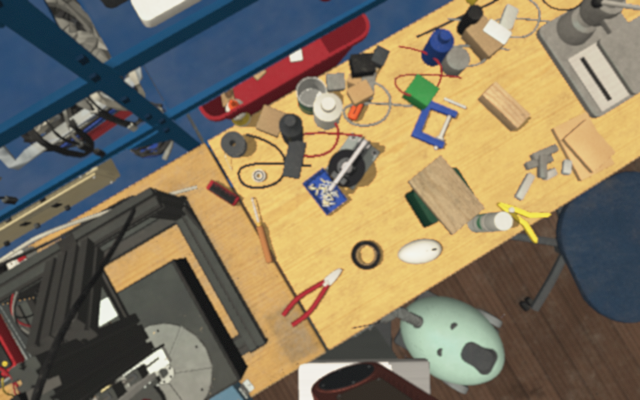

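The top view shows the stand with its black reel near (348,166), the drag arm running from about (362,145) to (332,188), the tray at (325,192) and the pick from (254,200) to (267,262). Next I'll zoom in on both views.

```bash
cat > h.py <<'E'
from cell import env
import cv2, numpy as np
from scipy.spatial.transform import Rotation as R
def ray(n,uv):
    m=env.camera_model(n);K=m["K"];V=m["view"];d=(np.array(uv,float)-K[:2,2])/[K[0,0],K[1,1]]
    s=d.copy()
    for _ in range(20): s=d/(1+m["k1"]*(s@s))
    c=np.array([s[0],-s[1],-1]); Rm=V[:3,:3]
    return -Rm.T@V[:3,3], Rm.T@c
def onplane(n,uv,z):
    o,d=ray(n,uv); return (o+d*(z-o[2])/d[2])
def proj(n,P):
    m=env.camera_model(n);K=m["K"];V=m["view"];c=V[:3,:3]@np.array(P,float)+V[:3,3]
    s=np.array([c[0],-c[1]])/-c[2]; s=s*(1+m["k1"]*(s@s)); return s*[K[0,0],K[1,1]]+K[:2,2]
def tri(a,b):
    (o1,d1),(o2,d2)=ray("top",a),ray("scene",b)
    t=np.linalg.lstsq(np.c_[d1,-d2],o2-o1,rcond=None)[0]; p,q=o1+t[0]*d1,o2+t[1]*d2
    return (p+q)/2,np.linalg.norm(p-q)
def crop(im,x0,y0,x1,y1,f):
    return cv2.resize(im[y0:y1,x0:x1],None,fx=f,fy=f,interpolation=cv2.INTER_CUBIC)
def down(yaw): # tool z down; tool y (closing line) at world angle yaw+90
    return (R.from_euler('z',yaw)*R.from_euler('x',np.pi)).as_rotvec()
E
python3 - <<'E'
from h import *
t=cv2.imread("pics/top0.png"); s=cv2.imread("pics/scene0.png")
a=crop(t,300,120,400,220,6);b=crop(t,205,165,305,265,2)
cv2.imwrite("pics/a.png",a)
cv2.imwrite("pics/b.png",crop(s,260,150,360,250,6))
def blob(n,im,lo,hi,box,z,lab):
    hsv=cv2.cvtColor(im,cv2.COLOR_BGR2HSV); m=cv2.inRange(hsv,lo,hi); k=np.zeros_like(m); x0,y0,x1,y1=box; k[y0:y1,x0:x1]=m[y0:y1,x0:x1]
    c=max(cv2.findContours(k,0,2)[0],key=cv2.contourArea); r=cv2.minAreaRect(c)
    print(lab,r,[onplane(n,p,z).round(1).tolist() for p in [r[0],*cv2.boxPoints(r)]])
blob("top",t,(100,120,40),(130,255,255),(295,165,355,220),26,"tray")
blob("top",t,(3,100,100),(14,255,255),(245,190,285,275),10,"handle?")
for p in [(254,200),(259,233),(267,262)]: print(p,onplane("top",p,10).round(1), t[p[1],p[0]], cv2.cvtColor(t[p[1]:p[1]+1,p[0]:p[0]+1],40))
E
```

```text
tray ((317.41265869140625, 181.3363800048828), (13.23072338104248, 24.510372161865234), 52.4314079284668) [[589.2, 109.0, 26.0], [584.1, 142.8, 26.0], [620.5, 94.5, 26.0], [594.2, 75.1, 26.0], [558.0, 123.3, 26.0]]
handle? ((264.1827697753906, 243.97779846191406), (37.280433654785156, 6.751315116882324), 72.75853729248047) [[437.8, 242.0, 10.0], [479.3, 263.4, 10.0], [484.1, 247.5, 10.0], [396.5, 220.7, 10.0], [391.9, 236.5, 10.0]]
(254, 200) [546.7 266.9  10. ] [117 186 225] [[[ 19 122 225]]]
(259, 233) [464.9 254.7  10. ] [ 79 129 193] [[[ 13 151 193]]]
(267, 262) [393.7 235.3  10. ] [ 81 133 189] [[[ 14 146 189]]]
```

View pics/a.png

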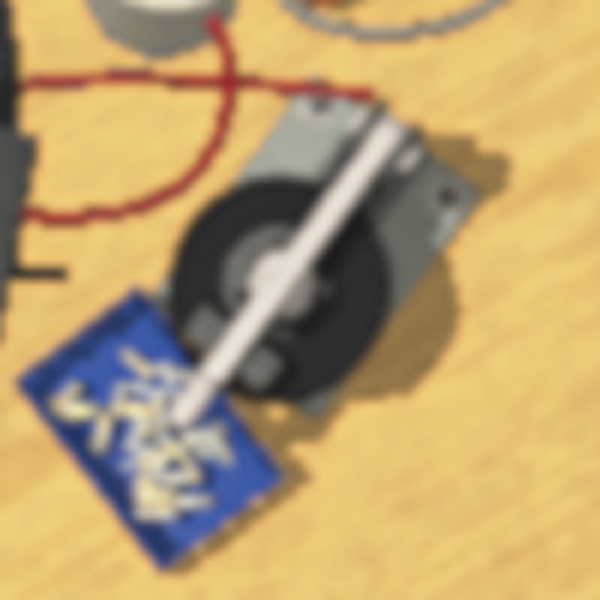

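View pics/b.png

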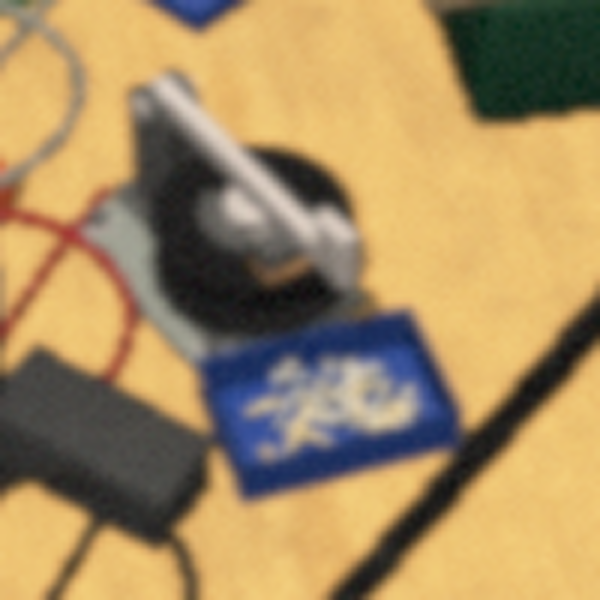

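The zoomed crops show the reel's circle at about (281,289) in the top crop. The arm runs from the hinge (395,130) to the tab (185,415), and the tray corners are at (140,290), (18,380), (170,570) and (285,478). In the scene crop the spindle top is near (240,205). I'll compute positions from these.

```bash
python3 - <<'E'
from h import *
A=lambda x,y:(300+(x+.5)/6-.5,120+(y+.5)/6-.5)
B=lambda x,y:(260+(x+.5)/6-.5,150+(y+.5)/6-.5)
t=cv2.imread("pics/top0.png"); g=t.max(2)
k=np.zeros(g.shape,np.uint8); k[145:190,320:370]=(g[145:190,320:370]<75)*255
c=max(cv2.findContours(k,0,2)[0],key=cv2.contourArea); cc,r=cv2.minEnclosingCircle(c); print("reelcirc",cc,r,onplane("top",cc,60))
print("reel by hand",onplane("top",A(281,289),61))
print("spindle tri",tri(A(278,280),B(240,205)))
h,tb=onplane("top",A(395,130),86),onplane("top",A(185,415),107); print("arm",h,tb,np.degrees(np.arctan2(*(tb-h)[1::-1])))
T=[onplane("top",A(*p),26) for p in [(140,290),(18,380),(170,570),(285,478)]]; T=np.array(T); print("tray",T.round(1),T.mean(0))
for i,j in((0,3),(1,2),(1,0),(2,3)):
    d=T[j]-T[i]; print(np.linalg.norm(d),np.degrees(np.arctan2(d[1],d[0])))
# base back corners
P=[onplane("top",A(*p),10) for p in [(308,85),(482,190)]]; d=P[1]-P[0]; print("base",P,np.linalg.norm(d),np.degrees(np.arctan2(d[1],d[0])))
print("tab tri",tri(A(188,412),B(335,225)))
cv2.imwrite("pics/c.png",crop(t,220,180,300,280,6))
E
```

```text
reelcirc (352.0, 167.5) 22.411033630371094 [616.94002034  26.27995256  60.        ]
reel by hand [616.35627357  39.69481284  61.        ]
spindle tri (array([619.96020744,  41.8708721 ,  70.83310234]), np.float64(3.167898904998149))
arm [674.50743293  -4.23074271  86.        ] [561.46030923  80.48587288 107.        ] 143.15240201873232
tray [[622.3  94.9  26. ]
 [585.8 145.4  26. ]
 [507.2  84.5  26. ]
 [544.   37.   26. ]] [564.79889909  90.46856334  26.        ]
97.34499010155598 -143.50503521435752
99.407444136805 -142.2491651666553
62.30557341025835 -54.11849050845
60.138899014925926 -52.19826691649158
base [array([710.92129177,  22.60465599,  10.        ]), array([665.22474127, -49.28647639,  10.        ])] 85.18514918938354 -122.4414852346107
tab tri (array([564.13315085,  79.99470216, 112.62167351]), np.float64(4.417057482029306))
```

View pics/c.png

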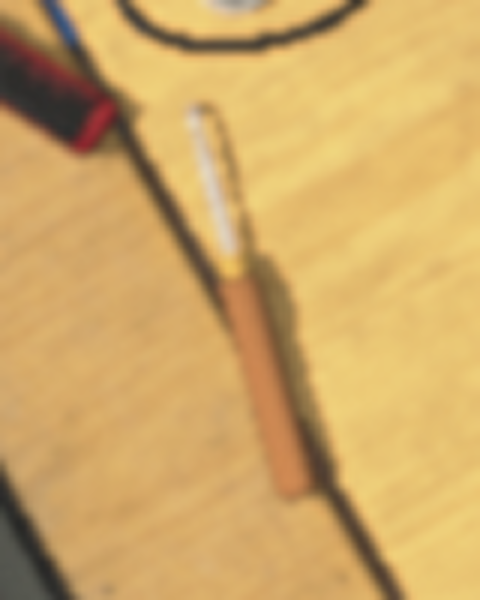

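The pick crop shows the handle running from about (235,280) to (295,490) and the hook tip near (197,108), with no obstacles around it. The drag arm comes first.

```bash
cat >> h.py <<'E'
S=np.array([618.,40.]); phi=np.radians(143); u=np.array([np.cos(phi),np.sin(phi)]); v=np.array([-u[1],u[0]])
def P(f,l,z): return np.r_[S+f*u+l*v,z]   # forward of spindle, left, height
def bestyaw(pos,yaws):
    c=[]
    for y in yaws:
        q=env.inverse_kinematics(pos,down(y))
        if q is not None: c.append((abs(q[5]),y,np.round(q,2)))
    return min(c,key=lambda a:a[0])
E
python3 - <<'E'
from h import *
tab=np.array([565.5,79.5])
b=bestyaw(np.r_[tab,85],[phi,phi-np.pi]); print(b); y=b[1]
env.gripper_to(40,20)
env.movep(np.r_[tab,200],down(y)); 
f0=env.read_ft_force()
print(env.move_straight(np.r_[tab,86],120,contact_N=6), env.read_position(), env.read_ft_force()-f0)
env.gripper_to(0,20); env.wait(.2)
print(env.read_grip_width(),env.read_grasp_force(),env.read_ft_force()-f0,env.read_time())
for n in("top","scene"): cv2.imwrite(f"pics/g_{n}.png",env.snapshot(n))
E
```

```text
(np.float64(0.9234331689520712), np.float64(2.4958208303518914), array([ 0.  ,  0.25,  1.79,  0.  ,  1.09, -0.92]))
False [566.3181752   79.49634752  86.94731235] [0.23001238 1.26320961 0.18661354]
9.45042434232885 26.010273098945618 [-1.56613743 -2.42175663  2.21006578] 4.825
```

```bash
python3 - <<'E'
from h import *
p0=np.array(env.read_position()); f0=np.array(env.read_ft_force())
for th in np.arange(.12,1.51,.115):
    f=132*np.cos(th)-12*np.sin(th)-132; z=132*np.sin(th)+12*np.cos(th)-12
    env.move_straight(np.r_[p0[:2]+f*u,p0[2]+z],100)
    print(round(th,2),(np.array(env.read_ft_force())-f0).round(1),round(env.read_grip_width(),1))
print(env.read_time()); 
env.gripper_to(40); env.wait(.1)
p=np.array(env.read_position()); env.move_straight(p+[0,0,70],200)
q=np.r_[450,240,250]; env.movep(q,down(np.radians(143)))
t=env.snapshot("top");s=env.snapshot("scene"); cv2.imwrite("pics/t2.png",t); cv2.imwrite("pics/s2.png",s)
a=crop(t,310,130,380,205,5); b=crop(s,265,150,345,225,5)
c=np.zeros((375,760,3),np.uint8); c[:,:350]=a; c[:,355:755]=b; cv2.imwrite("pics/d.png",c); print(env.read_time())
E
```

```text
0.12 [-0.1  0.7 -1.2] 9.7
0.24 [ 0.3  0.9 -1.8] 9.8
0.35 [ 1.6  1.2 -1.3] 9.6
0.46 [ 0.3  2.7 -1.8] 9.7
0.58 [ 0.9  2.6 -0.9] 9.5
0.7 [ 0.3  2.8 -1. ] 9.3
0.81 [ 1.5  3.2 -2.3] 9.8
0.92 [ 2.4  3.9 -2.5] 9.8
1.04 [ 3.1  4.7 -2.3] 9.2
1.15 [ 4.1  4.2 -2.9] 9.3
1.27 [ 4.   7.1 -1.8] 9.3
1.38 [ 4.9  6.7 -1.6] 9.4
1.5 [ 6.   7.7 -0.8] 9.7
8.8417
11.1917
```

View pics/d.png

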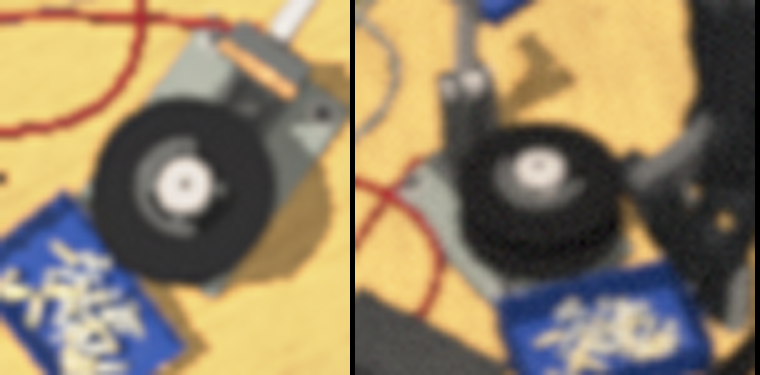

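The arm is up, and the spindle head is at about (185,185) in the left panel. A grey clip arc is visible on the head's left side, from about (205,142) round to (190,232). I'll rectify both views onto the clip plane with more contrast to find the back.

```bash
python3 - <<'E'
from h import *
t=np.mean([env.snapshot("top").astype(float) for _ in range(6)],0);s=np.mean([env.snapshot("scene").astype(float) for _ in range(6)],0)
im={"top":t,"scene":s}
# spindle centre: bright blob at z=72
hd=[]
for n,box in(("top",(335,155,360,180)),("scene",(285,170,315,200))):
    x0,y0,x1,y1=box; g=im[n].min(2)[y0:y1,x0:x1]; m=(g>150).astype(np.uint8); 
    k,l,st,ce=cv2.connectedComponentsWithStats(m); i=1+st[1:,4].argmax(); c=ce[i]+[x0,y0]; hd.append(c); print(n,c,st[i],onplane(n,c,72).round(1))
print("tri",tri(*hd))
out=[]
for n,c in zip(("top","scene"),hd):
    C=onplane(n,c,72)[:2]
    xs=np.linspace(-50,50,380); X,Y=np.meshgrid(xs,xs)   # cols: +left(v) -> , rows: forward down
    mp=np.array([[proj(n,np.r_[C+f*u+l*v,64.5]) for l in xs] for f in xs],np.float32)
    w=cv2.remap(im[n].astype(np.float32),mp[...,0],mp[...,1],cv2.INTER_CUBIC)
    w=np.clip((w-15)*1.8,0,255).astype(np.uint8)
    pol=[]
    for a in range(-180,180,10):
        L=[]
        for r in (14.5,16.5,18.5,20.5,22):
            f,l=r*np.cos(np.radians(a)),r*np.sin(np.radians(a)); q=proj(n,np.r_[C+f*u+l*v,64.5]).astype(np.float32)
            L.append(int(cv2.remap(im[n].astype(np.float32),q[:1].reshape(1,1),q[1:].reshape(1,1),1).mean()))
        pol.append((a,L))
    print(n,*pol)
    cv2.circle(w,(190,190),int(15.5*3.8),(0,255,255),1) if 0 else None
    out.append(w)
cv2.imwrite("pics/e.png",np.hstack(out))
E
```

```text
top [346.24175824 166.56043956] [ 6  7 11 10 91] [617.5  40.9  72. ]
scene [301.28 183.76] [12 11  9  7 50] [617.   41.8  72. ]
tri (array([617.4852318 ,  40.77959994,  70.93992672]), np.float64(0.2798854918361693))Traceback (most recent call last):
  File "<stdin>", line 14, in <module>
  File "h.py", line 13, in proj
    m=env.camera_model(n);K=m["K"];V=m["view"];c=V[:3,:3]@np.array(P,float)+V[:3,3]
ValueError: time passes only in moves, steps and waits
```

```bash
sed -i 's/env.camera_model(n)/CM[n]/; s/^def ray/CM={n:env.camera_model(n) for n in ("top","scene")}\ndef ray/; s/S=np.array(\[618.,40.\])/S=np.array([617.4,41.])/' h.py; python3 - <<'E'
from h import *
im={n:np.mean([env.snapshot(n).astype(float) for _ in range(4)],0) for n in("top","scene")}
out=[]
for n in im:
    C=S; xs=np.linspace(-40,40,300)
    mp=np.array([[proj(n,np.r_[C+f*u+l*v,64.5]) for l in xs] for f in xs],np.float32)
    w=cv2.remap(im[n].astype(np.float32),mp[...,0],mp[...,1],cv2.INTER_CUBIC)
    out.append(np.clip((w-15)*1.8,0,255).astype(np.uint8))
    g=cv2.GaussianBlur(w.mean(2),(0,0),2)
    for a in range(-180,180,15):
        print(n,a,[int(g[int(150+r*3.75*np.cos(np.radians(a))),int(150+r*3.75*np.sin(np.radians(a)))]) for r in (13.5,15.5,17.5,19.5,21.5,23.5)])
cv2.imwrite("pics/e.png",np.hstack(out))
E
```

```text
top -180 [179, 116, 69, 46, 46, 48]
top -165 [186, 128, 89, 69, 62, 55]
top -150 [181, 131, 108, 104, 103, 86]
top -135 [172, 125, 110, 111, 106, 87]
top -120 [158, 124, 117, 116, 105, 80]
top -105 [146, 118, 116, 114, 102, 77]
top -90 [135, 117, 119, 117, 102, 76]
top -75 [136, 119, 120, 117, 102, 75]
top -60 [140, 121, 118, 110, 92, 67]
top -45 [123, 99, 103, 104, 87, 67]
top -30 [107, 83, 93, 101, 88, 65]
top -15 [114, 84, 92, 99, 87, 63]
top 0 [115, 84, 90, 97, 85, 64]
top 15 [120, 96, 100, 104, 91, 67]
top 30 [126, 111, 111, 109, 94, 70]
top 45 [112, 82, 85, 95, 87, 70]
top 60 [113, 68, 49, 43, 44, 45]
top 75 [124, 69, 43, 34, 36, 42]
top 90 [126, 72, 43, 34, 36, 42]
top 105 [129, 75, 49, 39, 37, 39]
top 120 [146, 104, 86, 74, 59, 46]
top 135 [158, 102, 73, 62, 53, 49]
top 150 [166, 107, 65, 44, 46, 48]
top 165 [179, 116, 70, 48, 47, 48]
scene -180 [208, 191, 164, 128, 90, 61]
scene -165 [184, 151, 127, 100, 81, 67]
scene -150 [148, 120, 108, 98, 90, 74]
scene -135 [126, 107, 101, 98, 85, 67]
scene -120 [116, 105, 101, 92, 77, 58]
scene -105 [114, 106, 98, 88, 71, 52]
scene -90 [112, 105, 98, 84, 66, 49]
scene -75 [110, 104, 96, 85, 67, 52]
scene -60 [107, 101, 95, 82, 67, 50]
scene -45 [107, 100, 91, 82, 65, 51]
scene -30 [116, 109, 97, 81, 66, 52]
scene -15 [121, 107, 93, 81, 66, 51]
scene 0 [120, 105, 94, 81, 67, 52]
scene 15 [114, 100, 91, 81, 68, 52]
scene 30 [103, 96, 92, 84, 72, 54]
scene 45 [99, 85, 85, 84, 74, 59]
scene 60 [102, 73, 61, 56, 53, 45]
scene 75 [129, 89, 59, 37, 32, 30]
scene 90 [172, 132, 97, 60, 41, 37]
scene 105 [206, 184, 153, 114, 81, 51]
scene 120 [213, 204, 188, 154, 124, 83]
scene 135 [196, 199, 190, 173, 135, 105]
scene 150 [189, 194, 189, 172, 143, 110]
scene 165 [204, 201, 189, 162, 131, 91]
```

View pics/e.png

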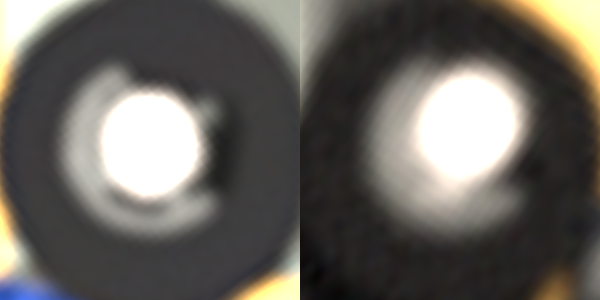

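The rectified views show the clip arc running from about -157° to +125° about the spindle. Its inner gap is the dark band at r≈15.5 between -45° and +15°, so the back points about -16° from the stand's front, a world heading of 127°. Next I'll grasp the pick.

```bash
python3 - <<'E'
from h import *
B=lambda x,y:(260+(x+.5)/6-.5,150+(y+.5)/6-.5)
print("box corner",tri((301,177),B(205,455)))
tip=onplane("top",(252.4,198.3),8); t=env.snapshot("top")
hsv=cv2.cvtColor(t,cv2.COLOR_BGR2HSV); m=cv2.inRange(hsv,(3,100,100),(14,255,255)); k=np.zeros_like(m); k[190:275,245:285]=m[190:275,245:285]
c=max(cv2.findContours(k,0,2)[0],key=cv2.contourArea); r=cv2.minAreaRect(c); cen=onplane("top",r[0],14)
pts=np.array([onplane("top",q,14)[:2] for q in c[:,0]]); vx=cv2.fitLine(pts.astype(np.float32),cv2.DIST_L2,0,.01,.01).ravel(); 
a1=np.degrees(np.arctan2(vx[1],vx[0])); d=tip-cen; a2=np.degrees(np.arctan2(d[1],d[0])); print(r,cen,tip,np.hypot(*d[:2]),a1,a2)
al=np.radians(a2); cen=tip[:2]-120*np.array([np.cos(al),np.sin(al)])*0+0 if 0 else cen[:2]
back=np.radians(127)
for off in(0,np.pi):
    for pos,y in((np.r_[cen,11],al+off),(np.r_[S+135*np.r_[np.cos(back),np.sin(back)],75],back-np.pi+off),(np.r_[S+220*np.r_[np.cos(back),np.sin(back)],75],back-np.pi+off)):
        q=env.inverse_kinematics(pos,down(y)); print(off,None if q is None else np.round(q,2))
E
```

```text
box corner (array([600.01926574, 149.04100596,  32.55237653]), np.float64(0.9613973435414997))
((247.71377563476562, 240.34259033203125), (76.53531646728516, 19.112842559814453), 72.07208251953125) [447.25379119 281.92058321  14.        ] [551.19296399 271.13644207   8.        ] 104.4971260084263 11.83854 -5.923491547439369
0 [ 0.41  0.28  1.93 -0.    0.93  2.09]
0 [ 0.13  0.24  1.84 -0.    1.07  2.62]
0 None
3.141592653589793 [ 0.41  0.28  1.93  0.    0.93 -1.05]
3.141592653589793 [ 0.13  0.24  1.84 -0.    1.07 -0.52]
3.141592653589793 [ 0.27  0.18  1.9  -0.    1.06 -0.37]
```

```bash
python3 - <<'E'
from h import *
t=cv2.imread("pics/top0.png"); tip=onplane("top",(252.4,198.3),8)
hsv=cv2.cvtColor(t,cv2.COLOR_BGR2HSV); m=cv2.inRange(hsv,(3,100,100),(14,255,255)); k=np.zeros_like(m); k[190:275,245:285]=m[190:275,245:285]
c=max(cv2.findContours(k,0,2)[0],key=cv2.contourArea); r=cv2.minAreaRect(c); cen=onplane("top",r[0],14)
d=tip-cen; al=np.arctan2(d[1],d[0]); print(cen,tip,np.hypot(*d[:2]),np.degrees(al))
c2=(cen[:2]+tip[:2]-120*np.r_[np.cos(al),np.sin(al)])/2; print(c2)
y=al+np.pi
env.gripper_to(45,80)
env.movep(np.r_[c2,90],down(y)); f0=np.array(env.read_ft_force())
print(env.move_straight(np.r_[c2,12],80,contact_N=8))
env.gripper_to(0,80); env.wait(.2)
print(env.read_position(),env.read_grip_width(),env.read_grasp_force(),(np.array(env.read_ft_force())-f0).round(1))
env.move_straight(np.r_[c2,110],150)
back=np.radians(127); b=np.r_[np.cos(back),np.sin(back)]
env.movep(np.r_[S+160*b,110],down(back)); print(env.read_grip_width(),env.read_position(),env.read_time())
for n,bx in(("top",(300,130,380,230)),("scene",(260,130,350,240))):
    im=env.snapshot(n); cv2.imwrite(f"pics/p_{n}.png",im)
a=crop(cv2.imread("pics/p_top.png"),295,130,375,215,5);e=crop(cv2.imread("pics/p_scene.png"),270,130,345,215,5)
cv2.imwrite("pics/f.png",np.hstack([a,e]))
E
```

```text
[437.85469528 241.52414912  14.        ] [551.19296399 271.13644207   8.        ] 117.14286597281114 14.642544179206439
[436.47252565 241.16302474]
False
[437.127744   241.37581412  12.88637962] 14.951175115689148 78.99601936340332 [-2.9 -0.8  5.4]
15.143737291921726 [520.18498361 168.84753304 108.90632237] 16.775
```

View pics/f.png

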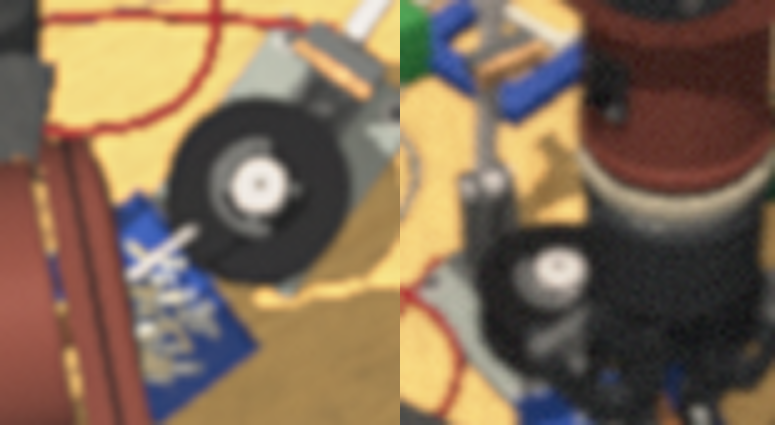

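The top crop shows the shank extending to about (193,230), over the reel's front edge and pointing at the spindle. The drag arm is still upright. Next I'll feel the reel's face for height, then the side of the spindle head for radius.

```bash
cat >> h.py <<'E'
back=np.radians(127); b=np.r_[np.cos(back),np.sin(back)]; bl=np.r_[-b[1],b[0]]
def T(r,l,z): return np.r_[S+r*b+l*bl,z]
def rl():
    p=np.array(env.read_position()); d=p[:2]-S; return np.r_[d@b,d@bl,p[2]]
E
python3 - <<'E'
from h import *
w=onplane("top",(333.2,175.6),110)[:2]-S; print("tip rl",w@b,w@bl,"tcp",rl().round(2),np.degrees(np.array(env.read_tcp_rot())).round(2))
env.move_straight(T(157,0,84),80); env.wait(.3)
f0=np.array(env.read_ft_force())
h=env.move_straight(T(157,0,66),12,contact_N=2.5); z=rl(); print("down",h,z.round(2),(np.array(env.read_ft_force())-f0).round(2))
env.move_straight(T(157,0,z[2]+8),30); env.wait(.3); print(rl().round(2))
f0=np.array(env.read_ft_force())
zz=z[2]+8
h=env.move_straight(T(124,0,zz),12,contact_N=2.5); print("in",h,rl().round(2),(np.array(env.read_ft_force())-f0).round(2),env.read_time())
E
```

```text
tip rl 42.054052606221845 1.350607418167815 tcp [160.79   0.4  109.41] [-8.0140e+01 -1.6111e+02  5.0000e-02]
down True [1.5702e+02 1.2000e-01 7.1460e+01] [-0.54 -0.18  3.47]
[157.09   0.17  79.26]
in True [132.68   0.59  78.68] [ 0.1  -0.95 -0.79] 21.2417
```

```bash
python3 - <<'E'
from h import *
for i in range(2):
    env.move_straight(T(140,0,79.5),30); env.wait(.3)
    f0=np.array(env.read_ft_force())
    h=env.move_straight(T(124,0,79.5),10,contact_N=2.5); env.wait(.15); f=np.array(env.read_ft_force())-f0
    print("in",h,rl().round(2),f.round(2),f[:2]@b,env.read_time())
im=env.snapshot("top"); cv2.imwrite("pics/q.png",im)
E
```

```text
in True [132.96   1.14  78.11] [ 1.13 -0.1  -0.61] -0.7627372128986151 22.975
in True [132.93   1.11  78.13] [-0.26  0.56  0.34] 0.602776086897861 24.7083
```

```bash
cat >> h.py <<'E'
def go(r,l,z,vel=20,n=3):
    t=np.r_[r,l,z]; c=t.copy()
    for _ in range(n):
        env.move_straight(T(*c),vel); env.wait(.12); e=t-rl(); c=c+e
        if abs(e).max()<.15: break
    return c
E
python3 - <<'E'
from h import *
c=go(134.3,-0.8,79); print(c.round(2),rl().round(2)); env.wait(.2)
f0=np.array(env.read_ft_force())
d=c.copy(); d[2]-=8.5
h=env.move_straight(T(*d),10,contact_N=2.5); env.wait(.1); print("down",h,rl().round(2),(np.array(env.read_ft_force())-f0).round(2),env.read_time())
E
```

```text
[134.25  -0.79  79.02] [134.35  -0.81  78.98]
down True [134.29  -0.74  72.36] [0.47 0.26 2.87] 26.0833
```

```bash
python3 - <<'E'
from h import *
p=rl(); z=p[2]-.1; env.move_straight(T(p[0],p[1],z),10); env.wait(.1)
f0=np.array(env.read_ft_force())
for k in range(1,8):
    env.move_straight(T(p[0]+1.5*k,p[1],z),12)
    f=np.array(env.read_ft_force())-f0; print(rl().round(2),"pull",(f[:2]@b).round(1),"lat",(f[:2]@bl).round(1),"z",f[2].round(1))
    if np.linalg.norm(f)>22: break
print(env.read_time()); cv2.imwrite("pics/r.png",env.snapshot("top")); cv2.imwrite("pics/rs.png",env.snapshot("scene"))
E
```

```text
[135.78  -0.72  72.28] pull 0.9 lat 0.6 z 0.5
[137.04  -0.76  72.33] pull -2.4 lat 1.2 z 1.1
[138.39  -0.82  72.36] pull -4.5 lat 0.3 z -0.4
[139.77  -0.83  72.39] pull -5.5 lat 1.0 z 0.2
[141.17  -0.86  72.44] pull -5.2 lat 1.1 z -0.1
[142.69  -0.86  72.4 ] pull -5.7 lat 0.2 z -0.7
[144.42  -0.83  72.37] pull -4.2 lat 0.3 z -0.6
28.3583
```

```bash
python3 - <<'E'
from h import *
z=72.3; l=-.8
f0=np.array(env.read_ft_force())
def rep(): 
    f=np.array(env.read_ft_force())-f0; print(rl().round(2),"pull",(f[:2]@b).round(1),"z",f[2].round(1))
for r in (148,152,156,160,164): env.move_straight(T(r,l,z),25); rep()
cv2.imwrite("pics/r1.png",env.snapshot("top"));
env.move_straight(T(176,4,z),40); rep()
a=env.snapshot("top")
env.move_straight(T(190,8,z),40); rep()
bb=env.snapshot("top")
env.move_straight(T(204,9,z),40); env.wait(.2); rep(); print(env.read_time())
c=env.snapshot("top"); e=env.snapshot("scene")
t=[crop(x,290,140,370,220,3) for x in(a,bb,c)]; cv2.imwrite("pics/k.png",np.vstack([np.hstack(t),np.hstack([crop(e,260,150,340,230,3)]*3)]))
E
```

```text
[149.09  -0.63  72.1 ] pull 5.9 z 2.0
[152.92  -0.62  72.12] pull 6.6 z 1.3
[156.59  -0.69  72.18] pull 5.1 z 1.3
[160.5   -0.71  72.22] pull 5.2 z 1.5
[ 1.6488e+02 -3.0000e-02  7.1460e+01] pull 6.0 z -3.0
[176.17   4.01  72.38] pull 3.2 z -2.9
[190.24   8.    72.33] pull 3.8 z -2.8
[203.87   8.94  72.35] pull 3.3 z -3.0
31.8083
```

View pics/k.png

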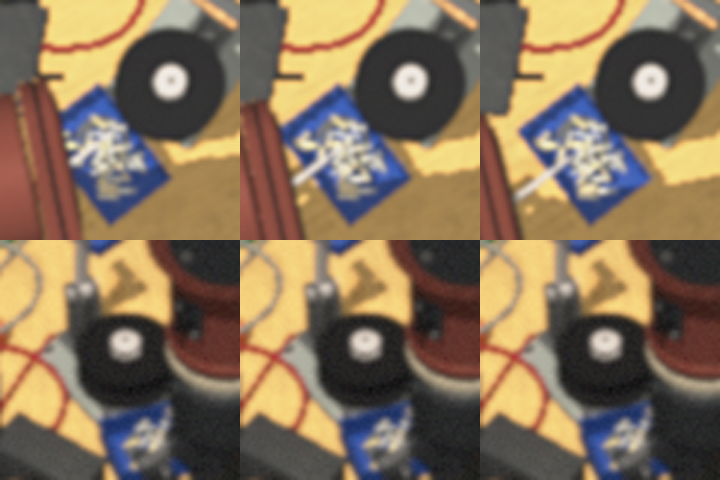

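The clip has left both the spindle and the reel, and the tray has stayed in place. I'll lift the pick, carry it back and check for the clip.

```bash
python3 - <<'E'
from h import *
p=np.array(env.read_position()); env.move_straight(p+[0,0,50],80)
y=np.radians(14.6)+np.pi
env.movep(np.r_[437,241.3,60],down(y)); env.wait(.2)
t=env.snapshot("top"); s=env.snapshot("scene"); print(env.read_time(),env.read_grip_width())
cv2.imwrite("pics/t3.png",t); cv2.imwrite("pics/s3.png",s)
a=crop(t,295,155,355,215,6.5); e=crop(s,285,190,345,250,6.5); g=crop(t,225,180,285,210,6.5); g2=crop(s,285,240,345,270,6.5)
g2=cv2.resize(crop(s,260,150,380,290,3),(390,195))
cv2.imwrite("pics/m.png",np.vstack([np.hstack([a,e]),np.hstack([g,g2])]))
E
```

```text
33.9833 15.134356505160254
```

View pics/m.png

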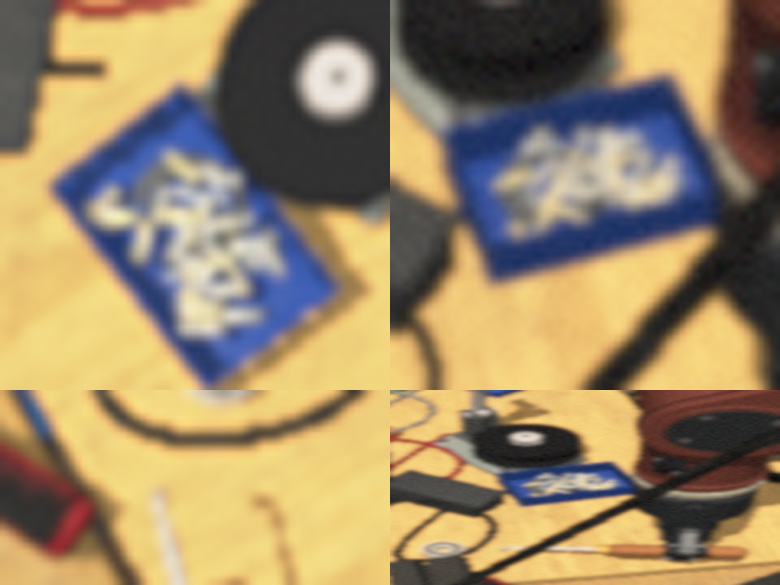

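The top crop shows grey steel among the tray's screws at about (150,185) and (190,230). The bare hook is at (160,500). I'll lay the pick down and locate the clip numerically by differencing against the picture taken before the pull.

```bash
python3 - <<'E'
from h import *
for n,f0,f1,box in(("top","pics/t2.png","pics/t3.png",(295,160,355,218)),("scene","pics/scene0.png","pics/s3.png",(285,195,345,245))):
    a=cv2.imread(f0).astype(int);c=cv2.imread(f1).astype(int); x0,y0,x1,y1=box
    d=abs(c-a).max(2)[y0:y1,x0:x1]>35
    ys,xs=np.nonzero(d); W=np.array([onplane(n,(x+x0,y+y0),5)[:2]-S for x,y in zip(xs,ys)])
    if n=="top": W=W[W@b>47] if len(W) else W
    q=np.c_[W@b,W@bl]; print(n,len(q),np.percentile(q,[5,25,50,75,95],axis=0).round(0).tolist())
f0=np.array(env.read_ft_force())
env.move_straight(np.r_[437,241.3,20],60); env.wait(.1); f0=np.array(env.read_ft_force())
h=env.move_straight(np.r_[437,241.3,9],12,contact_N=3); print("lay",h,env.read_position())
env.gripper_to(45); env.wait(.2)
env.move_straight(np.r_[437,241.3,110],100); env.wait(.3)
q=env.read_qpos(); q=np.array(q); q[0]-=.9; env.movej(q); env.wait(.3)
t=env.snapshot("top"); s=env.snapshot("scene"); cv2.imwrite("pics/t4.png",t); cv2.imwrite("pics/s4.png",s)
hsv=cv2.cvtColor(t,cv2.COLOR_BGR2HSV); m=cv2.inRange(hsv,(3,100,100),(14,255,255)); k=np.zeros_like(m); k[225:275,250:285]=m[225:275,250:285]
c=max(cv2.findContours(k,0,2)[0],key=cv2.contourArea); print("pick",cv2.minAreaRect(c),env.read_time())
a=cv2.imread("pics/t2.png")
# tray area, clip mask: low saturation mid grey
for im in(a,t):
    hs=cv2.cvtColor(im,40); g=cv2.inRange(hs,(0,0,60),(180,90,165)); ys,xs=np.nonzero(g[165:218,298:350]); W=np.array([onplane("top",(x+298,y+165),5)[:2]-S for x,y in zip(xs,ys)]); q=np.c_[W@b,W@bl]; q=q[(q[:,0]>47)&(q[:,0]<100)&(abs(q[:,1]-12)<48)]; print(len(q),np.percentile(q,[5,25,50,75,95],axis=0).round(0).tolist() if len(q) else 0)
E
```

```text
top 79 [[52.0, -19.0], [64.0, -14.0], [76.0, 54.0], [107.0, 62.0], [116.0, 102.0]]
scene 467 [[-7.0, 14.0], [32.0, 54.0], [68.0, 72.0], [123.0, 89.0], [157.0, 106.0]]
lay True [436.95732124 241.2843061   12.87715623]
pick ((263.4679260253906, 244.05966186523438), (37.54679489135742, 6.992132186889648), 73.3007583618164) 39.55
130 [[49.0, -22.0], [63.0, -1.0], [79.0, 20.0], [92.0, 38.0], [97.0, 59.0]]
212 [[49.0, -22.0], [61.0, -13.0], [73.0, 6.0], [85.0, 31.0], [97.0, 59.0]]
```

```bash
python3 - <<'E'
from h import *
t=cv2.imread("pics/t4.png").astype(int)
for f in("top0","t2"):
    a=cv2.imread(f"pics/{f}.png").astype(int)
    d=(abs(t-a).max(2)>30).astype(np.uint8); d[:160]=0;d[220:]=0;d[:,:295]=0;d[:,355:]=0
    n,l,st,ce=cv2.connectedComponentsWithStats(d)
    for i in range(1,n):
        if st[i,4]>5:
            w=onplane("top",ce[i],4)[:2]-S; print(f,st[i],(w@b).round(0),(w@bl).round(0))
    ys,xs=np.nonzero(d); 
    if f=="t2":
        for y in range(165,215): print(''.join('#' if d[y,x] else '.' for x in range(298,350)))
E
```

```text
top0 [328 160  18  31 238] 21.0 0.0
top0 [347 160   8   4  22] -28.0 -10.0
top0 [346 165   7   8  35] -14.0 3.0
top0 [315 180   7   7  26] 70.0 -17.0
top0 [346 187   9   8  58] 19.0 48.0
t2 [337 160  12  17  80] 2.0 -11.0
t2 [323 178   5   3   9] 51.0 -13.0
t2 [315 180   8   7  33] 70.0 -17.0
t2 [331 184   3   4   7] 46.0 10.0
t2 [317 213  21   7  68] 109.0 62.0
t2 [342 216  13   4  37] 63.0 100.0
.......................................####.........
.......................................####.........
.......................................####.........
.......................................###..........
.......................................###..........
.......................................###..........
........................................###.........
........................................####........
.........................................####.......
..........................................#######...
...........................................########.
.............................................#####..
....................................................
..........
[... 1250 characters left out ...]
...........
....................................................
....................................................
....................................................
....................................................
....................................................
....................................................
....................................................
....................................................
....................................................
....................................................
....................................................
..........................##........................
.........................####.......................
```

```bash
python3 - <<'E'
from h import *
for p in [(316,184),(324,179),(332,185),(321,195),(324,187.5)]:
    w=onplane("top",p,6)[:2]-S; print(p,(w@b).round(0),(w@bl).round(0))
a=cv2.imread("pics/s2.png").astype(int);t=cv2.imread("pics/s4.png").astype(int)
d=abs(cv2.GaussianBlur((t-a).astype(np.float32),(0,0),.7)).max(2)>25
for z in(3,15,30,60): # expected image of ring centre at heights, from top-view ray
    print(z,proj("scene",onplane("top",(324,187.5),z)).round(1), "left arc",proj("scene",onplane("top",(317.5,183.5),z)).round(1),"right",proj("scene",onplane("top",(332,185),z)).round(1))
print("reel edge/rim rows: tray corners",[proj("scene",[x,y,26]).round(0).tolist() for x,y in((622,95),(586,145),(507,84),(544,37))])
for y in range(186,236): print(y,''.join('#' if d[y,x] else '.' for x in range(284,344)))
E
```

```text
(316, 184) 76.0 -17.0
(324, 179) 53.0 -15.0
(332, 185) 46.0 9.0
(321, 195) 84.0 12.0
(324, 187.5) 66.0 2.0
3 [310.2 219. ] left arc [304.4 222.5] right [310.4 212.9]
15 [310.6 216.2] left arc [304.9 219.7] right [310.8 210.2]
30 [311.2 212.6] left arc [305.5 216.1] right [311.4 206.6]
60 [312.3 205.2] left arc [306.7 208.6] right [312.5 199.4]
reel edge/rim rows: tray corners [[293.0, 210.0], [300.0, 227.0], [337.0, 217.0], [328.0, 201.0]]
186 ........#####...........###......###########################
187 .........####..........####.......##########################
188 .........#####.........###........##########################
189 ..........#####......####.........##########################
190 ...........#############...........#########################
191 .............#########.............#########################
192 ....................................########################
193 ....................................########################
194 ....................................########################
195 .....................................#######################
196 ..
[... 1893 characters left out ...]
...........##...................................##
226 .........................................................###
227 ........................................................####
228 .......................................................#####
229 ......................................................######
230 .....................................................#######
231 .....................................................#######
232 .....................................................#######
233 .......................................................#####
234 ........................................................####
235 .........................................................###
```

```bash
python3 - <<'E'
from cell import env
print(env.sign_off(), env.read_time())
E
```

```text
the job is handed in; nothing more can be done
the job is handed in; nothing more can be done
```

The job is handed in but I was shown no verdict: the drag arm stands about upright, the camera images put the clip flat in the hardware tray, and the pick is back on the bench, with about 40 s on the robot's clock at my last reading (limit 72 s).

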